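# Run the marbles out of the feeder

### The job

Push the catch tray by its tab along to its end stop below the lane that holds the round marbles, then press that lane's paddle down with a fingertip so that its gate lifts, and keep it down until all three marbles have rolled into the tray. Then let the paddle up, so that the gate is shut again and the robot stands clear. Grasp nothing, do not touch the marbles or rollers, leave the rollers shut in their lane, and leave the other things on the table where they are.

Things in the scene. Friction and masses are not known exactly. Their poses are not given: they have to be found in the camera images.
- feeder_stand: Two-lane gravity feeder: fixed plywood board 310 x 224 x 12 mm on the table, lying with its lanes running roughly left to right as seen by the robot. Frame: z up, x points uphill along the lanes (to the robot's right), y across the lanes (away from the robot). Origin on the table top, midway between the lanes, 4 mm downhill of the gates; board from x -112 to +198 mm, y +-112 mm. The lanes' centre lines are at y +62.5 and -62.5 mm; which one holds the marbles changes.
- marble_feeder: The fixed aluminium lane that holds the three marbles: a chute sloping at 12 degrees down to the catch tray, 36 mm wide inside, its mouth 56 mm above the table, its upper end 84 mm, walls 20 mm high, pivot cheeks to 110 mm. Its frame is the stand's (z up, x uphill, y across), origin on the table top below the lane's centre line, 4 mm downhill of the gate.
- roller_feeder: The same lane, but holding the three rollers. Its frame is the stand's (z up, x uphill, y across), origin on the table top below the lane's centre line, 4 mm downhill of the gate.
- marble_rocker (a joint): Angle of the rocking lever of the marbles' lane: a steel frame round the lane with the gate plate at its downhill end and a paddle at its uphill end. Runs 0 (gate shut, where a spring holds it) to 0.50 rad (paddle on its rubber stop, gate fully up); marbles pass from about 0.27. The pivot is 100 mm above the table and 77.5 mm from the paddle's centre. The spring needs about 3 N on the paddle's centre to start and 6 N at the end; let go, it shuts by itself.
- roller_rocker (a joint): Angle of the rocking lever of the rollers' lane, the same.
- marble_rocker_paddle (a point): The marbles' lane. Centre of the upper face of this rocker's paddle, a level steel plate 50 mm along the lane by 64 mm across, 6 mm thick, 112 mm above the table when up, 73 mm when fully pressed (it also shifts 4 mm towards the gate). 125 mm from the other paddle; axes turn with the rocker, at rest x points uphill, away from the gate.
- roller_rocker_paddle (a point): The rollers' lane, otherwise the same as marble_rocker_paddle.
- tray (a joint): Position of the sliding catch tray along the stand's y, in m: 0 midway, +0.0625 and -0.0625 on the end stops, where it is centred below the lane at y +62.5 or -62.5 mm. Slides with about 1.5 N of friction and stays where it is left; cannot come off.
- tray_tab (a point): Centre of the top of the tray's push tab, a plain upright post 18 x 18 mm on the middle of the tray's downhill wall, 105 mm downhill of the stand's origin; top 85 mm, foot 25 mm above the table, the tray's walls beside it 52 mm high at most. Axes as the stand's.
- tray_floor (a point): Centre of the tray's floor, 20 mm above the table. Grey plastic tray, 94 mm along x, 84 mm along y outside, walls 4 mm thick, 28 to 32 mm above its floor on the sides and downhill, 22 mm uphill (under the lanes' mouths). Axes as the stand's.
- marble_0: Wooden marble, 24 mm ball, 11 g; origin at its centre. Number 0 counted from the gate.
- marble_1: Wooden marble, 24 mm ball, 11 g; origin at its centre. Number 1 counted from the gate.
- marble_2: Wooden marble, 24 mm ball, 11 g; origin at its centre. Number 2 counted from the gate.
- roller_0: Wooden roller, a cylinder 22 mm in diameter and 32 mm long lying across its lane, origin at its centre. Number 0 counted from the gate.
- roller_1: Wooden roller, a cylinder 22 mm in diameter and 32 mm long lying across its lane, origin at its centre. Number 1 counted from the gate.
- roller_2: Wooden roller, a cylinder 22 mm in diameter and 32 mm long lying across its lane, origin at its centre. Number 2 counted from the gate.
- tape_dispenser: Bystander: desk tape dispenser 52 x 177 x 98 mm at the right, origin under its centre, long along its y.
- pencil: Bystander: pencil 7 x 112 mm lying on the table behind the stand, origin at its underside's middle.
- far_pen: Bystander: pen 11 x 145 mm lying left of the stand, pointing away from the robot, origin at its underside's middle.
- game_piece_0: Bystander: small wooden game piece 22 x 22 x 13 mm on the stand's board between the two paddles, origin at its underside.
- game_piece_1: Bystander: the same game piece, on the table left of the stand.
- game_piece_2: Bystander: the same game piece, on the table right of the stand.

How it is judged:
By the outcome, as a careful person would: the job done as asked, in the order asked, and still so for the second after the job is handed in, with the robot touching nothing.
It also fails if it takes over 45 s, if anything falls off the work surface, if the arm or the gripper's body presses on something with over 40 N, if the wrist force passes 120 N, or if a joint passes its speed limit or range.

### The arm

A 6-joint arm with a two-finger parallel gripper is mounted at the origin on a cart in front of the work surface, level with it; the furniture and walls round the work are solid. World frame = base frame: x ahead of the robot, y to its left, z up, the work surface at z = 0. Lengths are in mm, angles in rad, forces in N, time in s.
With the tool pointing down it reaches from about 375 to 750 mm from the base axis. Payload 9 kg.
Tool frame: the origin (TCP) lies on the centre line of the jaws, within the pads' length; the fingertips stand 17 mm ahead of it and the grasp point (between the pads) lies 2 mm behind it; x points along the fingers, z is the direction in which the jaws open and shut, and the axes are right-handed (so a half turn about x gives the same grasp; the last joint's range is limited). The gripper opens to 85 mm and grips with 20 to 120 N. Pads are 22 mm wide; open, the fingers measure 114 mm over their backs; the gripper's body (76 mm by 85 mm) begins 54 mm behind the grasp point. The pads swing forward as they close: fully open they stand 13 mm farther back than shut.
Start: joints at [-1.411, 0.104, 0.097, 1.564, 0, 1.353], TCP at [221.337, -557.714, 248.331] pointing down, gripper open.
Joint ranges: [-2.99, 2.99], [-0.84, 1.86], [-1.1, 1.16], [-1.84, 2.11], [-1.51, 1.56], [-3.14, 3.14]. Speed limits (rad/s): [2.22, 2.22, 2.57, 3.14, 3.14, 3.14].

### API

Orientations are given as a rotation vector (axis times angle).
In Python, from bench import r gives the robot as it stands.
- The arm moves only by the tool carry_out, never from a script. Its arguments are lists of equal length, an entry for each row: "xyz": the shift along the world's x, y, z in mm, a list of three; "roll": the turn about the world's z in rad. A call has 1 to 12 rows; each row shifts and turns the commanded pose from where the row before left it; what a row does not reach is not made up. A row lasts 1/10 s, in which the tool goes at most 50 mm and 8.59 degrees, less where a joint would pass 70% of its speed; a pose out of reach is approached as far as the arm can. A call with a gripper value outside its range is refused whole. "hand" is the finger opening in mm, from 0 to 85.4, set as the call begins (left out, the last holds). The fingers move at their own pace and stop on an object; "force" is the grip in N (left out, the last holds). Time passes only in rows, so rows that do not move let the fingers close. It gives the time, the measured TCP pose, the force and the opening at its end, in the units of the state.
- r.read_state(): the state, without advancing time (a new reading comes with each control period).
- r.camera(name): name is "side" or "top" or "wrist"; returns the picture (400x640x3 uint8, red, green, blue); there is no depth.
- r.calibration(name): a dict with "fx", "fy", "cx", "cy" (pixels), "R" (3x3) and "t" (3): a world point X has camera coordinates R X + t; the wrist camera has in their place "mount" (4x4, takes a point from camera to tool coordinates, whose origin is the TCP and whose axes are the tool frame's). Camera axes: x right, y down, z forward; pixel columns grow to the right and rows downward; lengths in mm; the calibration is good to about 2 mm. A picture is of the moment at which its call begins: read the wrist's pose just before it. calibration takes no time and is no camera call.
- r.finish_job(): hands the job in, once; it reports no verdict.
Trained networks look in the newest picture that a camera, given by its name, has taken for a name from the list of things; names that differ only in an ending like _2 or _b are one class to them, and where a whole thing is asked for, a point or a joint stands for the part that bears it (a point fixed in the world has none). Each returns a list of dicts, best first, with "confidence" (0 to 1); they miss things now and then, are a little off and sometimes report something else, mostly with a low value. They report only what shows in the picture. A call takes as long as a camera call.
- r.find_in(camera, label): "box" ([left, top, right, bottom] in pixels, round what is visible of it).
- r.cut_out(camera, label): "region" (400x640 bool, what is visible of it) and "box" ([left, top, right, bottom] in pixels, round what is visible of it).
The state is a dict: "time": time; "joints": joint angles; "dq": joint speeds; "joint_torque": joint torques, N m; "tcp_pos": TCP position; "tool_rot": TCP orientation; "contact_force": force on the tool from outside, world axes, zero at the start; "moment": the same for the moment, N m; "grip_width": finger opening in mm.
Only numpy, scipy, OpenCV 4.12 (cv2) and the standard library are available. Lean on these libraries where they do the work, as an engineer would, in place of code of your own. Each camera call takes 0.05 s, during which the arm holds its last target.

## Working session

There is one attempt and no reset: what is moved stays moved. The work goes in short steps, Python scripts to look and compute and a tool call to move; the robot and the scene stay as the last step left them, time stands still between calls to the robot, and variables do not carry over. Pictures are saved under pics/ and viewed, and the job is handed in when it is done.

Besides the shell and the picture viewer there is one more tool, called after "Call:" by a JSON object that holds its "op" and its "data". carry_out: Moves the arm, as the interface text tells. Its arguments: {"type":"object","properties":{"xyz":{"type":"array"},"roll":{"type":"array"},"hand":{"type":"number"},"force":{"type":"number"}},"required":["xyz","roll"]}

```bash
ls; mkdir -p pics; python3 - <<'E'
from bench import r
import cv2
for n in ("top","side"):
    cv2.imwrite(f"pics/{n}0.png",r.camera(n)[:,:,::-1]); 
    c=r.calibration(n); print(n,c)
    for l in ["tray_tab","marble_0","roller_0","marble_rocker_paddle","roller_rocker_paddle","feeder_stand","tray_floor","marble_feeder","roller_feeder"]:
        print(l,[(round(d["confidence"],2),[round(float(x)) for x in d["box"]]) for d in r.find_in(n,l)][:4])
s=r.read_state(); print(s)
E
```

```text
pics
top {'fx': 387.1731427256616, 'fy': 387.1731427256616, 'cx': 320.38276796104293, 'cy': 201.99848155879533, 'R': array([[-0.02948248, -0.99937729, -0.01938583],
       [-0.99504956,  0.0311852 , -0.09436027],
       [ 0.09490606,  0.01650788, -0.99534935]]), 't': array([  44.17193024,  535.09951457, 1044.83414799])}
tray_tab [(0.59, [255, 187, 298, 220])]
marble_0 [(0.61, [302, 171, 308, 178]), (0.49, [319, 167, 326, 176]), (0.39, [309, 164, 320, 176])]
roller_0 [(0.48, [311, 215, 317, 226]), (0.39, [302, 214, 312, 228])]
marble_rocker_paddle [(0.57, [299, 155, 372, 187])]
roller_rocker_paddle [(0.56, [299, 206, 373, 233]), (0.32, [329, 147, 335, 155])]
feeder_stand [(0.86, [254, 162, 371, 240]), (0.7, [325, 145, 343, 151])]
tray_floor [(0.92, [259, 185, 299, 218])]
marble_feeder [(0.7, [296, 159, 374, 192])]
roller_feeder [(0.82, [295, 206, 373, 235]), (0.6, [356, 199, 363, 206])]
side {'fx': 447.0428374487702, 'fy': 447.0428374487702, 'cx': 318.77807582715775, 'cy': 202.7130659770804, 'R': array([[-0.81703312, -0.57658825,  0.0016936 ],
       [-0.26189862,  0.3684938 , -0.8919
[... 577 characters left out ...]
 [271, 179, 332, 231])]
{'time': 1.0, 'joints': array([-1.41068127e+00,  1.04106223e-01,  9.73073151e-02,  1.56385735e+00,
        1.29973059e-06,  1.35312889e+00]), 'dq': array([ 8.61194099e-05,  4.92298662e-04, -5.37892703e-04, -1.47462268e-04,
       -3.93828241e-04,  6.17557460e-05]), 'joint_torque': array([-4.29432976e-04, -5.56770301e+01,  5.03774536e+01,  9.25063832e-04,
       -4.89171252e-04,  5.31267915e-06]), 'tcp_pos': array([ 221.35155042, -557.72978702,  248.33107146]), 'tool_rot': array([ 0.92647373,  1.36446825, -0.92664026]), 'contact_force': array([ 0.18416902,  0.52021967, -0.33621212]), 'moment': array([0.0280867 , 0.02533827, 0.00422541]), 'grip_width': 85.2556587530218}
```

```bash
python3 - <<'E'
import cv2
a=cv2.imread("pics/top0.png")[130:260,230:400]; cv2.imwrite("pics/topc.png",cv2.resize(a,None,fx=4.5,fy=4.5,interpolation=cv2.INTER_CUBIC))
a=cv2.imread("pics/side0.png")[160:300,220:400]; cv2.imwrite("pics/sidec.png",cv2.resize(a,None,fx=4.2,fy=4.2,interpolation=cv2.INTER_CUBIC))
E
```

```text
(no output)
```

View pics/topc.png

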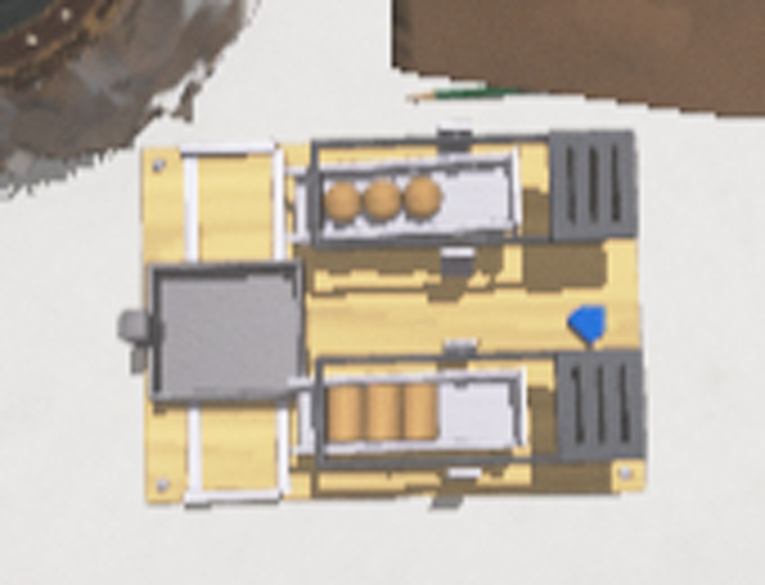

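View pics/sidec.png

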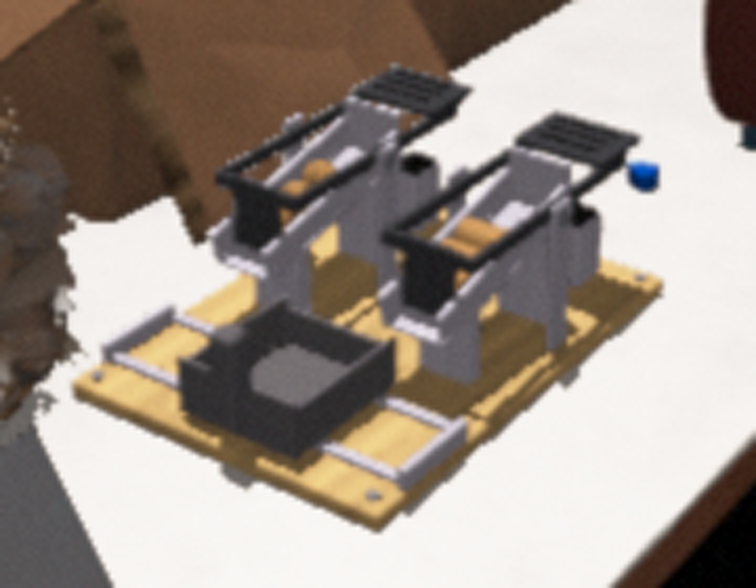

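View pics/top0.png

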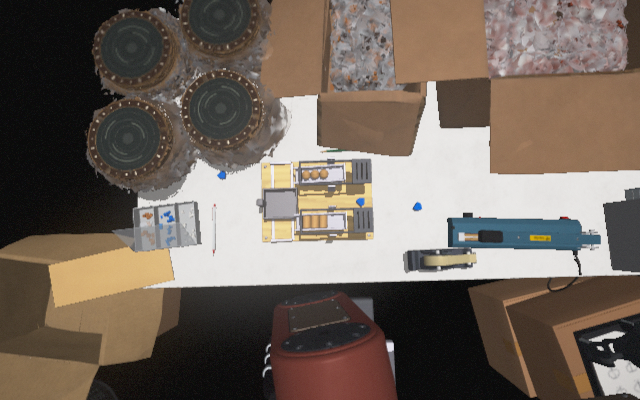

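View pics/side0.png

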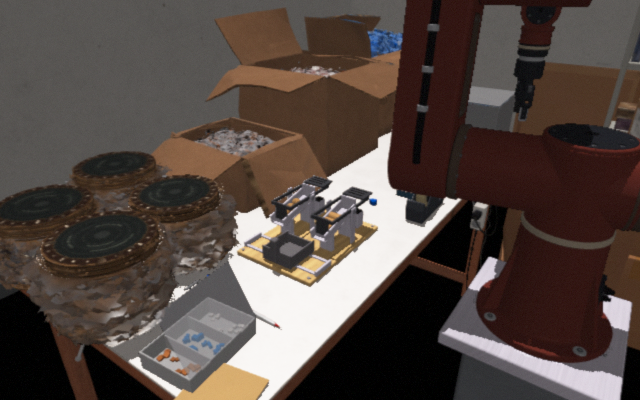

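```bash
cat > h.py <<'E'
import numpy as np
from scipy.optimize import least_squares
from bench import r
def proj(c,X):
    p=np.asarray(X)@np.array(c["R"]).T+np.array(c["t"]); return np.c_[c["fx"]*p[:,0]/p[:,2]+c["cx"],c["fy"]*p[:,1]/p[:,2]+c["cy"]]
def S2W(q,P):
    P=np.asarray(P,float); x,y,a=q; 
    # stand x axis direction: world angle a
    c,s=np.cos(a),np.sin(a)
    return np.c_[x+c*P[:,0]-s*P[:,1],y+s*P[:,0]+c*P[:,1],P[:,2]]
E
python3 - <<'E'
from h import *
ct,cs=r.calibration("top"),r.calibration("side")
top=[((-112,-112,12),(147,503)),((-112,112,12),(143,148)),((198,-112,12),(645,490)),((-105,0,85),(130,325))]
side=[((-112,-112,12),(378,524)),((-112,112,12),(76,385)),((198,-112,12),(662,287))]
Pt=np.array([a for a,b in top],float);ut=np.array([b for a,b in top])/4.5+[230,130]
Ps=np.array([a for a,b in side],float);us=np.array([b for a,b in side])/4.2+[220,160]
def f(q,w=1): return np.r_[(proj(ct,S2W(q,Pt))-ut).ravel(),w*(proj(cs,S2W(q,Ps))-us).ravel()]
for w in (1,0):
    s=least_squares(lambda q:f(q,w),[550,50,-np.pi/2]); print(s.x,np.round(s.fun,2))
    q=s.x
    # paddle centre x from the top picture
    for y,u in((62.5,(593,185)),(-62.5,(601,405))):
        uu=np.array(u)/4.5+[230,130]
        t=least_squares(lambda p:(proj(ct,S2W(q,[[p[0],p[1],112]]))-uu).ravel(),[160,y]); print(t.x)
    print(S2W(q,[[-105,0,85],[-105,62.5,85],[160,62.5,112]]).round(1))
E
```

```text
[540.14207619  82.9823595   -1.57218856] [-1.15  1.17 -1.34  0.67 -0.16  0.92 -0.05 -2.01  0.89 -1.33 -1.38 -0.89
  1.47 -2.6 ]
[164.52229936  63.98688325]
[164.23231864 -60.98970679]
[[540.3 188.   85. ]
 [602.8 187.9  85. ]
 [602.4 -77.1 112. ]]
[540.65519376  81.27436142  -1.56809176] [-0.37  1.12 -0.9   0.63  0.6   0.41  0.6  -2.06  0.   -0.   -0.   -0.
  0.   -0.  ]
[163.0736802   62.80383599]
[162.27169855 -62.17051727]
[[540.4 186.3  85. ]
 [602.9 186.4  85. ]
 [603.6 -78.6 112. ]]
```

```bash
python3 - <<'E'
from h import *
from scipy.spatial.transform import Rotation as R
s=r.read_state(); print(s["time"],R.from_rotvec(s["tool_rot"]).as_matrix().round(3))
print(r.calibration("wrist"))
ct,cs=r.calibration("top"),r.calibration("side")
for P in ([[625,145,140],[625,230,140],[645,-120,140],[645,-40,140],[660,-80,260],[640,187,260]]): print(P,proj(ct,[P]).round(),proj(cs,[P]).round())
E
```

```text
1.0 [[ 0.     0.929  0.369]
 [-0.     0.369 -0.929]
 [-1.    -0.     0.   ]]
{'fx': 309.2556241001217, 'fy': 309.2556241001217, 'cx': 320.8616253829584, 'cy': 196.34778936873604, 'mount': array([[ 3.70255678e-04, -3.16597373e-01,  9.48559943e-01,
        -1.25255188e+02],
       [ 1.04333856e-03, -9.48559370e-01, -3.16597589e-01,
         8.06176561e+01],
       [ 9.99999387e-01,  1.10689122e-03, -2.08912456e-05,
        -5.55350601e-01],
       [ 0.00000000e+00,  0.00000000e+00,  0.00000000e+00,
         1.00000000e+00]])}
[625, 145, 140] [[272. 164.]] [[256. 199.]]
[625, 230, 140] [[238. 165.]] [[230. 213.]]
[645, -120, 140] [[378. 152.]] [[314. 163.]]
[645, -40, 140] [[345. 153.]] [[297. 172.]]
[660, -80, 260] [[366. 134.]] [[301. 124.]]
[640, 187, 260] [[244. 147.]] [[234. 155.]]
```

Call:
{"op": "carry_out", "data": {"xyz": [[25, 31, 0], [25, 31, 0], [25, 31, 0], [25, 31, 0], [25, 31, 0], [25, 31, 0], [25, 31, 0], [25, 31, 0], [25, 31, 0], [24, 29, 0]], "roll": [0.145, 0.145, 0.145, 0.145, 0.145, 0.145, 0.145, 0.145, 0.145, 0.145], "hand": 0}}

```text
time: 2.0
tcp_pos: [470.7, -248.6, 248.3]
tool_rot: [-0.206, 1.561, 0.206]
contact_force: [0.1, -0.7, -0.3]
grip_width: -0.1
```

Call:
{"op": "carry_out", "data": {"xyz": [[0, 30, 0], [0, 38, 0], [2, 38, 0], [2, 38, 0], [2, 38, 0], [2, 38, 0], [2, 38, 0], [2, 38, 0], [2, 38, 0], [2, 38, 0], [2, 38, 0], [2, 30, 0]], "roll": [0.145, 0.145, 0.145, 0.145, 0.145, 0.145, 0.145, 0.145, 0.145, 0.008, 0, 0]}}

```text
time: 3.2
tcp_pos: [490.1, 192.4, 248.5]
tool_rot: [-1.209, 1.209, 1.209]
contact_force: [0.4, -0.2, 0.6]
grip_width: 0.1
```

```bash
cat >> h.py <<'E'
from scipy.spatial.transform import Rotation as Rot
def wcal(s):
    c=dict(r.calibration("wrist")); M=np.array(c["mount"]); Rt=Rot.from_rotvec(s["tool_rot"]).as_matrix()
    Rw=Rt@M[:3,:3]; tw=Rt@M[:3,3]+np.array(s["tcp_pos"])
    c["R"]=Rw.T; c["t"]=-Rw.T@tw; return c
def back(c,u,z):
    d=np.array(c["R"]).T@np.array([(u[0]-c["cx"])/c["fx"],(u[1]-c["cy"])/c["fy"],1]); o=-np.array(c["R"]).T@np.array(c["t"])
    return o+d*(z-o[2])/d[2]
E
python3 - <<'E'
from h import *
import cv2
s=r.read_state(); im=r.camera("wrist"); c=wcal(s); cv2.imwrite("pics/w1.png",im[:,:,::-1])
for n in ["tray_tab","tray_floor","marble_0","feeder_stand"]:
  for d in r.find_in("wrist",n)[:3]: print(n,d["confidence"],d["box"])
q=[540.6,82,-1.57]
print(proj(c,S2W(q,[[-105,0,85],[-112,-112,12],[-112,112,12]])).round())
E
```

```text
tray_tab 0.5 [14.2, 224.3, 242.2, 329.2]
tray_floor 0.67 [226.9, 169.4, 323.2, 245.4]
marble_0 0.72 [172.9, 272.9, 197.6, 293.8]
marble_0 0.71 [193.0, 273.3, 205.1, 290.8]
marble_0 0.64 [147.3, 274.2, 173.9, 297.7]
feeder_stand 0.88 [49.6, 112.6, 322.3, 291.4]
feeder_stand 0.39 [191.8, 273.8, 203.9, 293.2]
[[315. 230.]
 [322. 113.]
 [322. 283.]]
```

View pics/w1.png

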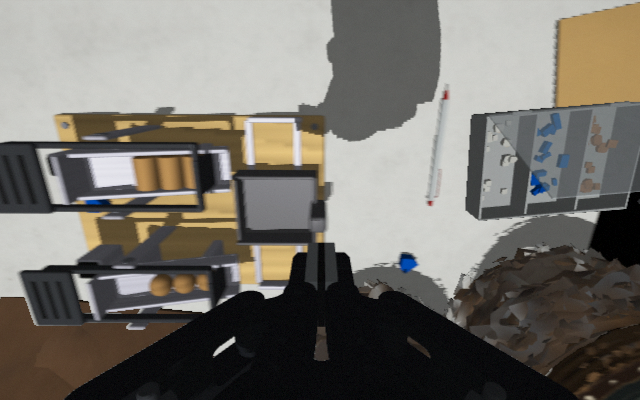

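```bash
python3 - <<'E'
import cv2
a=cv2.imread("pics/w1.png")[100:300,220:360]; cv2.imwrite("pics/w1c.png",cv2.resize(a,None,fx=3,fy=3,interpolation=cv2.INTER_CUBIC))
a=cv2.imread("pics/w1.png")[100:340,0:260]; cv2.imwrite("pics/w1d.png",cv2.resize(a,None,fx=2.5,fy=2.5,interpolation=cv2.INTER_CUBIC))
E
```

```text
(no output)
```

View pics/w1c.png

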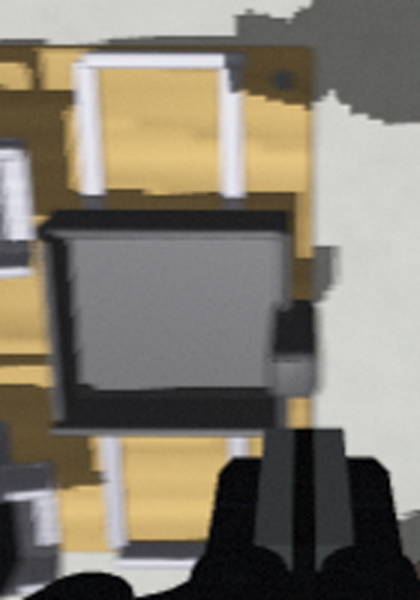

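View pics/w1d.png

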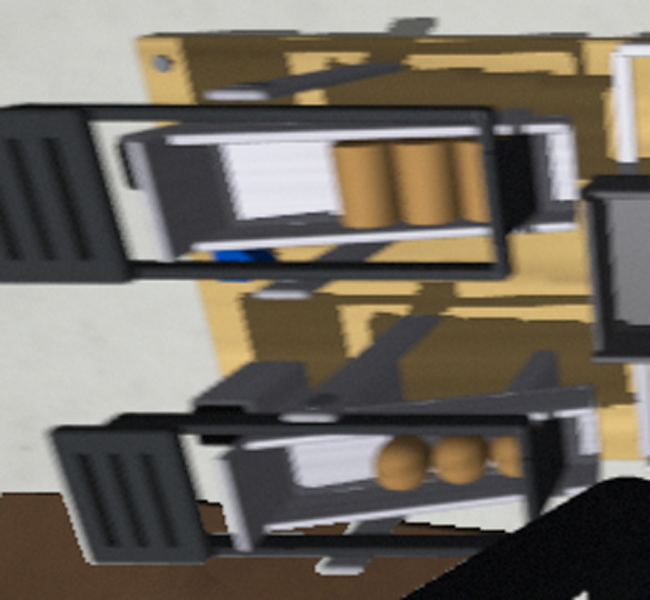

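```bash
python3 - <<'E'
from h import *
s=r.read_state(); c=wcal(s); print(s["time"],s["tcp_pos"])
print("tab",back(c,(318.8,224.5),85).round(1))
for u in ((52,430),(180,432),(208,562),(95,562)): print("pad",back(c,np.array(u)/2.5+[0,100],112).round(1))
for u in ((0,107),(85,108),(130,280),(0,282)): print("rpad",back(c,np.array(u)/2.5+[0,100],112).round(1))
print("corner",back(c,np.array((316,47))/3+[220,100],12).round(1), back(c,np.array((138,38))/2.5+[0,100],12).round(1))
E
```

```text
3.45 [490.27320541 190.04910538 248.27587833]
tab [534.2 188.4  85. ]
pad [ 572.6 -100.6  112. ]
pad [573.5 -51.1 112. ]
pad [635.2 -55.1 112. ]
pad [ 635.2 -101.9  112. ]
rpad [447.8 -80.  112. ]
rpad [448.1 -51.5 112. ]
rpad [510.2 -53.3 112. ]
rpad [ 511.  -100.6  112. ]
corner [431.9 195.4  12. ] [ 431.6 -110.7   12. ]
```

Call:
{"op": "carry_out", "data": {"xyz": [[0, -2, -30], [0, 0, -40], [0, 0, -40], [0, 0, -40], [0, 0, -21], [0, 0, 0]], "roll": [0, 0, 0, 0, 0, 0]}}

```text
time: 4.05
tcp_pos: [488.0, 186.9, 74.0]
tool_rot: [-1.205, 1.215, 1.211]
contact_force: [-0.8, -0.0, 0.2]
grip_width: -0.3
```

```bash
python3 - <<'E'
from h import *
import cv2
s=r.read_state(); im=r.camera("wrist"); cv2.imwrite("pics/w2.png",im[:,:,::-1])
a=r.camera("side"); cv2.imwrite("pics/s2.png",cv2.resize(a[120:320,180:420],None,fx=3,fy=3)[:,:,::-1])
print(s["tcp_pos"],s["contact_force"])
E
```

```text
[488.02678024 186.86500244  73.99098463] [-0.82365558 -0.00593313  0.20406265]
```

View pics/w2.png

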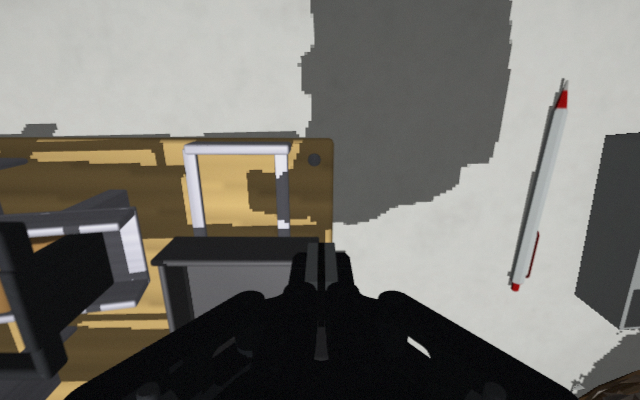

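View pics/s2.png

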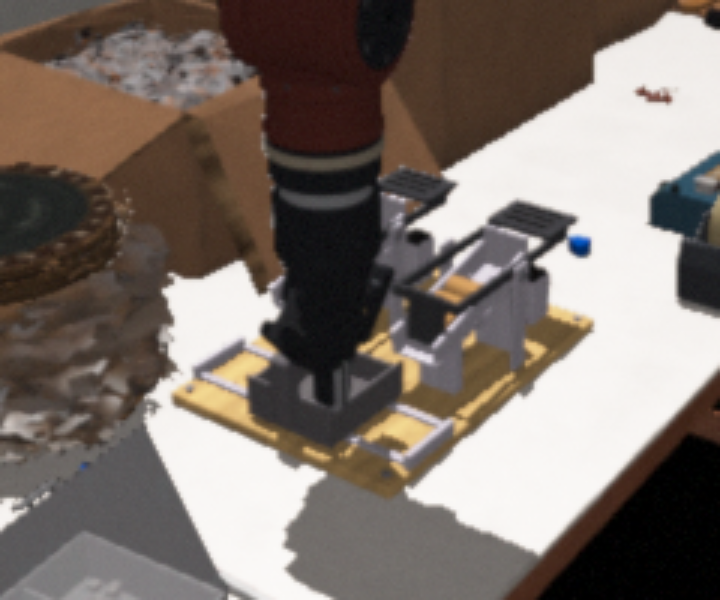

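Call:
{"op": "carry_out", "data": {"xyz": [[8, 1, 4], [8, 0, 0], [7, 0, 0], [7, 0, 0], [7, 0, 0], [7, 0, 0], [7, 0, 0], [7, 0, 0], [7, 0, 0], [7, 0, 0], [7, 0, 0], [5, 0, 0]], "roll": [0, 0, 0, 0, 0, 0, 0, 0, 0, 0, 0, 0]}}

```text
time: 5.35
tcp_pos: [574.9, 189.2, 81.2]
tool_rot: [-1.208, 1.21, 1.209]
contact_force: [-2.0, -1.1, 0.5]
grip_width: 0.1
```

Call:
{"op": "carry_out", "data": {"xyz": [[2, 0, 0], [2, 0, 0], [2, 0, 0]], "roll": [0, 0, 0]}}

```text
time: 5.65
tcp_pos: [580.3, 189.3, 81.2]
tool_rot: [-1.209, 1.21, 1.209]
contact_force: [-2.3, -0.6, 0.7]
grip_width: 0.2
```

Call:
{"op": "carry_out", "data": {"xyz": [[2, 0, 0], [2, 0, 0]], "roll": [0, 0]}}

```text
time: 5.85
tcp_pos: [584.3, 189.3, 81.2]
tool_rot: [-1.208, 1.21, 1.209]
contact_force: [-1.2, -1.4, -1.0]
grip_width: -0.2
```

Call:
{"op": "carry_out", "data": {"xyz": [[1, 0, 0], [1, 0, 0]], "roll": [0, 0]}}

```text
time: 6.05
tcp_pos: [586.3, 189.3, 81.3]
tool_rot: [-1.208, 1.21, 1.209]
contact_force: [-1.8, -1.2, -1.6]
grip_width: 0.0
```

Call:
{"op": "carry_out", "data": {"xyz": [[1, 0, 0], [1, 0, 0]], "roll": [0, 0]}}

```text
time: 6.25
tcp_pos: [587.3, 189.3, 81.3]
tool_rot: [-1.208, 1.211, 1.21]
contact_force: [-11.9, -1.3, 5.8]
grip_width: -0.0
```

```bash
python3 - <<'E'
from h import *
import cv2
s=r.read_state(); print(s["tcp_pos"],s["contact_force"])
a=r.camera("side"); cv2.imwrite("pics/s3.png",cv2.resize(a[150:300,220:400],None,fx=4,fy=4)[:,:,::-1])
E
```

```text
[587.26473029 189.3491057   81.26721322] [-11.89367532  -1.31171716   5.75623264]
```

View pics/s3.png

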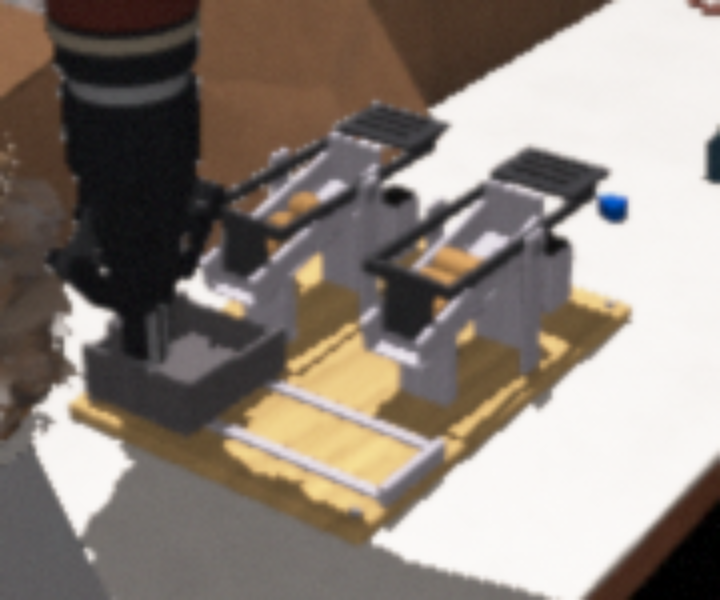

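Call:
{"op": "carry_out", "data": {"xyz": [[-10, 0, 0], [-20, 0, 0], [-10, 0, 20], [0, 0, 40], [0, 0, 40], [0, -10, 29], [0, 0, 0]], "roll": [0, 0, 0, 0, 0, 0, 0]}}

```text
time: 7.0
tcp_pos: [551.0, 179.0, 216.0]
tool_rot: [-1.212, 1.203, 1.202]
contact_force: [-0.1, -0.5, -0.4]
grip_width: -0.3
```

```bash
python3 - <<'E'
from h import *
import cv2
ct,cs=r.calibration("top"),r.calibration("side")
for z in (0,100,200): print(z,[back(ct,u,z)[:2].round() for u in ((318,147),(413,155),(318,92),(425,92))],[back(cs,u,z)[:2].round() for u in ((266,214),(327,178))])
s=r.read_state(); print(s["tcp_pos"],s["contact_force"])
im=r.camera("wrist"); cv2.imwrite("pics/w4.png",im[:,:,::-1])
a=r.camera("side"); cv2.imwrite("pics/s4.png",cv2.resize(a[130:330,180:420],None,fx=3,fy=3)[:,:,::-1])
a=r.camera("top"); cv2.imwrite("pics/t4.png",cv2.resize(a[80:260,220:440],None,fx=3.5,fy=3.5)[:,:,::-1])
E
```

```text
0 [array([697.,  30.]), array([ 665., -240.]), array([860.,  26.]), array([ 849., -284.])] [array([734.,  -6.]), array([ 736., -319.])]
100 [array([673.,  29.]), array([ 644., -217.]), array([821.,  24.]), array([ 811., -257.])] [array([607., 132.]), array([ 609., -131.])]
200 [array([649.,  27.]), array([ 623., -194.]), array([782.,  23.]), array([ 773., -230.])] [array([480., 269.]), array([481.,  58.])]
[550.96763961 179.0288493  215.96876696] [-0.06415039 -0.49754495 -0.36483721]
```

View pics/s4.png

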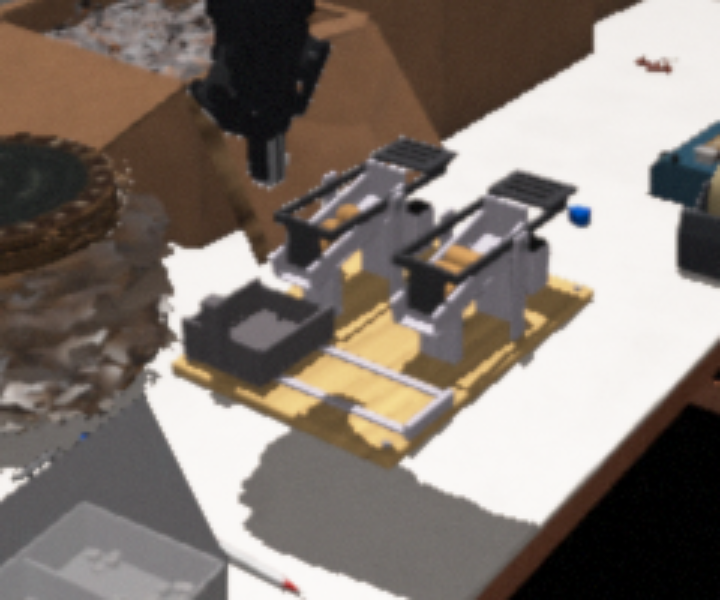

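View pics/t4.png

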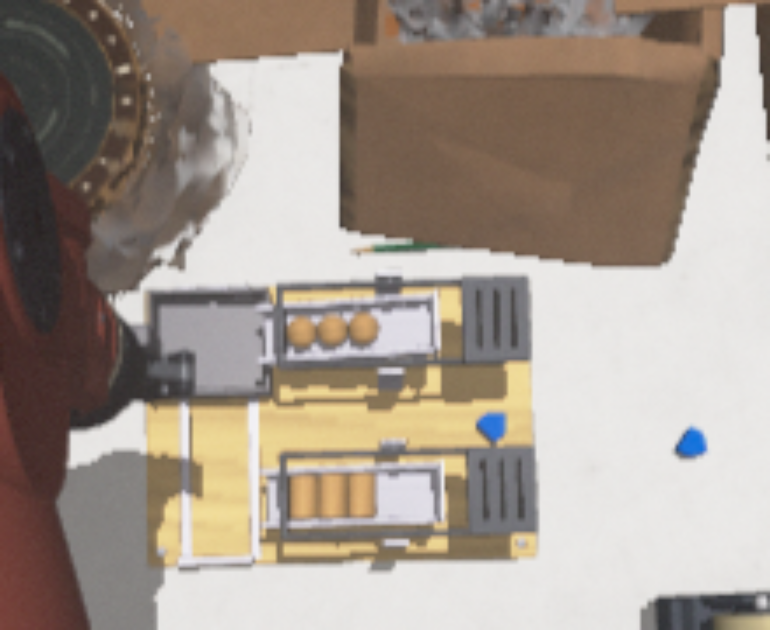

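View pics/w4.png

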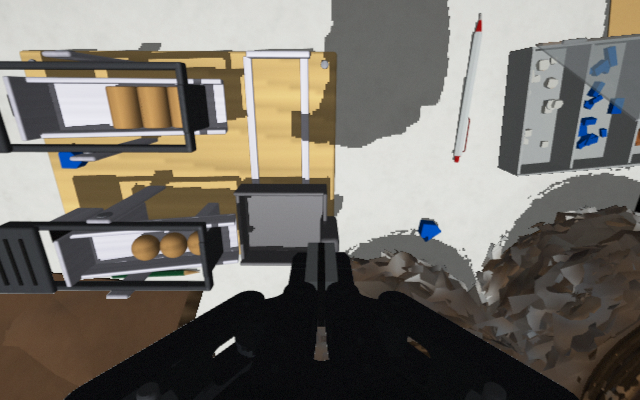

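Call:
{"op": "carry_out", "data": {"xyz": [[0, -20, 0], [0, -35, 0], [5, -35, 0], [8, -35, 0], [8, -35, 0], [8, -35, 0], [8, -30, 0], [7, -25, 0], [6, -15, -10], [0, 0, -20], [0, 0, -15], [0, 0, 0]], "roll": [0, 0, 0, 0, 0, 0, 0, 0, 0, 0, 0, 0]}}

```text
time: 8.35
tcp_pos: [596.5, -84.4, 161.4]
tool_rot: [-1.205, 1.211, 1.214]
contact_force: [0.0, 0.5, -0.0]
grip_width: 0.1
```

```bash
python3 - <<'E'
from h import *
import cv2
s=r.read_state(); print(s["time"],s["tcp_pos"],s["contact_force"])
im=r.camera("wrist"); cv2.imwrite("pics/w5.png",im[:,:,::-1])
E
```

```text
8.35 [596.54633071 -84.38155404 161.3966524 ] [ 0.0132164   0.54178004 -0.04140529]
```

View pics/w5.png

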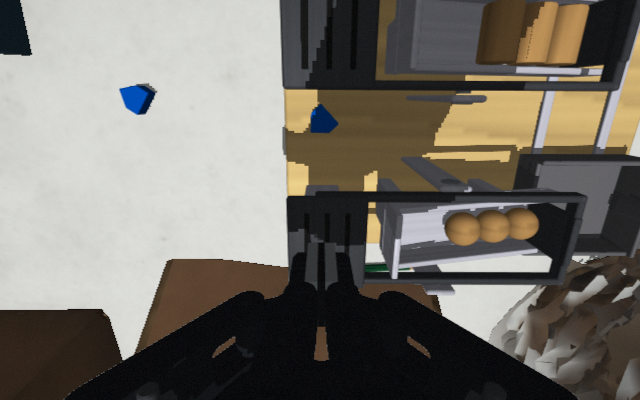

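```bash
python3 - <<'E'
from h import *
s=r.read_state(); c=wcal(s)
for u in ((288,200),(366,198),(378,195),(288,284),(368,284)): print(u,back(c,u,112).round(1))
E
```

```text
(288, 200) [ 576.1 -104.   112. ]
(366, 198) [574.8 -56.9 112. ]
(378, 195) [572.9 -49.8 112. ]
(288, 284) [ 635.  -105.9  112. ]
(368, 284) [635.  -52.8 112. ]
```

Call:
{"op": "carry_out", "data": {"xyz": [[3, -1, -8], [3, 0, -10], [0, 0, -8], [0, 0, -5], [0, 0, -4], [0, 0, -4]], "roll": [0, 0, 0, 0, 0, 0]}}

```text
time: 9.0
tcp_pos: [604.3, -86.9, 126.4]
tool_rot: [-1.209, 1.21, 1.208]
contact_force: [-2.9, -1.7, 2.8]
grip_width: 0.0
```

Call:
{"op": "carry_out", "data": {"xyz": [[0, 0, -5], [0, 0, -5], [0, 0, -5], [0, 0, -5], [0, 0, -4]], "roll": [0, 0, 0, 0, 0]}}

```text
time: 9.5
tcp_pos: [604.5, -86.3, 102.0]
tool_rot: [-1.208, 1.208, 1.209]
contact_force: [-0.9, 2.1, 6.2]
grip_width: -0.3
```

Call:
{"op": "carry_out", "data": {"xyz": [[0, 0, -4], [0, 0, -3], [0, 0, -2]], "roll": [0, 0, 0]}}

```text
time: 9.8
tcp_pos: [604.8, -86.2, 93.3]
tool_rot: [-1.209, 1.208, 1.209]
contact_force: [-0.7, 0.8, 6.5]
grip_width: 0.1
```

```bash
python3 - <<'E'
from h import *
import cv2
s=r.read_state(); print(s["time"],s["tcp_pos"],s["contact_force"])
a=r.camera("side"); cv2.imwrite("pics/s6.png",cv2.resize(a[150:300,220:400],None,fx=4,fy=4)[:,:,::-1])
E
```

```text
9.8 [604.82475062 -86.17364724  93.34433556] [-0.69477056  0.75081739  6.51589535]
```

View pics/s6.png

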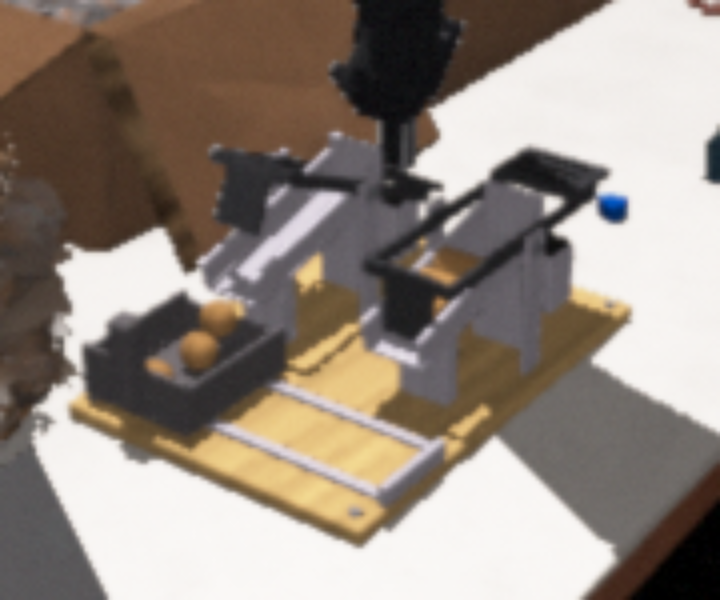

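Gate is up; the marbles are already leaving into the tray (third near the mouth at about (218,318) in the crop). I hold.

Call:
{"op": "carry_out", "data": {"xyz": [[0, 0, 0], [0, 0, 0], [0, 0, 0], [0, 0, 0], [0, 0, 0], [0, 0, 0], [0, 0, 0], [0, 0, 0], [0, 0, 0], [0, 0, 0]], "roll": [0, 0, 0, 0, 0, 0, 0, 0, 0, 0]}}

```text
time: 10.85
tcp_pos: [604.8, -86.3, 93.6]
tool_rot: [-1.209, 1.208, 1.208]
contact_force: [-0.5, 0.5, 6.8]
grip_width: 0.1
```

```bash
python3 - <<'E'
from h import *
import cv2
a=r.camera("side"); b=r.camera("top")
cv2.imwrite("pics/s7.png",cv2.hconcat([cv2.resize(a[150:290,230:370],(400,400)),cv2.resize(b[145:245,250:350],(400,400))])[:,:,::-1])
E
```

```text
(no output)
```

View pics/s7.png

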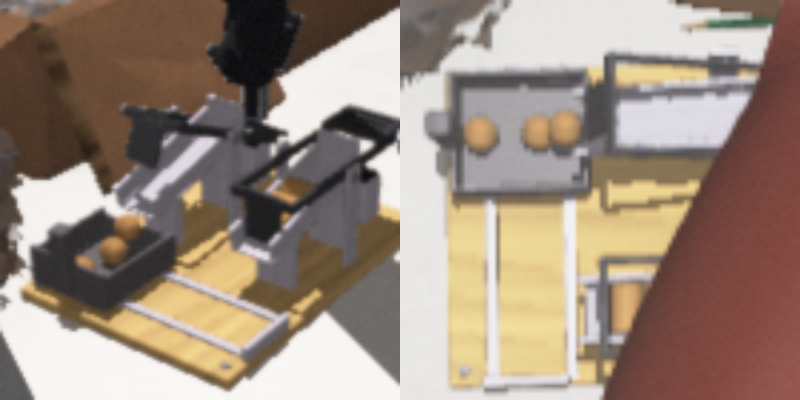

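```bash
python3 - <<'E'
from h import *
import cv2
b=r.camera("top"); a=r.camera("side")
for n in("top","side"):
  for d in r.find_in(n,"marble_0")[:5]: print(n,d["confidence"],d["box"])
cv2.imwrite("pics/z8.png",cv2.hconcat([cv2.resize(a[210:270,235:305],(466,400),interpolation=cv2.INTER_CUBIC),cv2.resize(b[155:205,255:305],(334,334),interpolation=cv2.INTER_CUBIC)] if 0 else [cv2.resize(a[210:270,235:305],(400,343),interpolation=cv2.INTER_CUBIC),cv2.resize(b[155:205,255:305],(343,343),interpolation=cv2.INTER_CUBIC)])[:,:,::-1])
ct,cs=r.calibration("top"),r.calibration("side")
def tri(ut,us): 
    f=lambda X:np.r_[(proj(ct,[X])[0]-ut),(proj(cs,[X])[0]-us)]
    s=least_squares(f,[600,150,40]); return s.x.round(1),s.fun.round(1)
T=[(480,133),(538,133),(565,129)]; T=[np.array(t)-[400,0] for t in T]; T=[t/4+[250,145] for t in T]
S=[(85,264),(115,250),(128,226)]; S=[np.array(t)*.35+[230,150] for t in S]
for t,s in zip(T,S): print(tri(t,s))
print(S2W([543,82.5,-1.57],[[-58,62.5,20],[-11,62.5,20],[-15,62.5,45]]))
E
```

```text
top 0.63 [280.3, 171.7, 287.2, 180.6]
side 0.56 [270.4, 224.4, 278.7, 233.7]
side 0.45 [263.5, 231.8, 276.3, 241.6]
side 0.45 [370.0, 200.3, 374.2, 203.4]
side 0.35 [236.6, 209.0, 379.0, 287.3]
(array([604.2, 163.9,  37.8]), array([ 0.2,  0.3, -0.3, -0.1]))
(array([604.4, 124.9,  32. ]), array([ 0.1,  0.1, -0.1, -0. ]))
(array([604.8, 105.2,  46.4]), array([-0.1, -0.1,  0.1,  0. ]))
[[605.45379323 140.54975203  20.        ]
 [605.49122059  93.54976693  20.        ]
 [605.48803528  97.54976566  45.        ]]
```

View pics/z8.png

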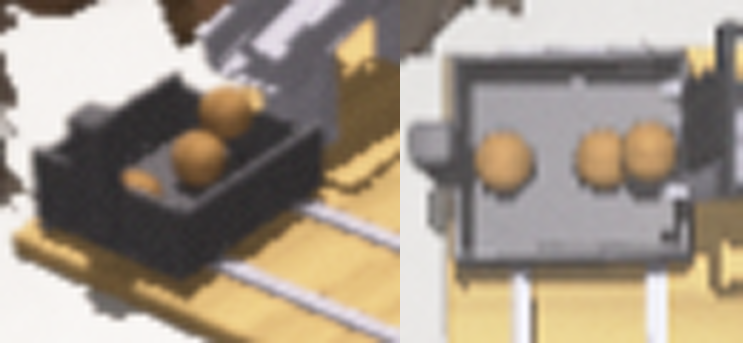

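Call:
{"op": "carry_out", "data": {"xyz": [[0, 0, -1], [0, 0, -1], [0, 0, -1], [0, 0, 0], [0, 0, 0], [0, 0, 0], [0, 0, 0], [0, 0, 0], [0, 0, 0], [0, 0, 0], [0, 0, 0], [0, 0, 0]], "roll": [0, 0, 0, 0, 0, 0, 0, 0, 0, 0, 0, 0]}}

```text
time: 12.35
tcp_pos: [605.0, -86.4, 90.7]
tool_rot: [-1.209, 1.208, 1.208]
contact_force: [-0.7, 0.0, 5.3]
grip_width: 0.1
```

```bash
python3 - <<'E'
from h import *
import cv2
a=r.camera("side");b=r.camera("top"); w=r.camera("wrist")
cv2.imwrite("pics/z9.png",cv2.hconcat([cv2.resize(a[210:270,235:305],(400,343),interpolation=cv2.INTER_CUBIC),cv2.resize(b[155:205,255:305],(343,343),interpolation=cv2.INTER_CUBIC)])[:,:,::-1])
cv2.imwrite("pics/w9.png",w[:,:,::-1])
E
```

```text
(no output)
```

View pics/z9.png

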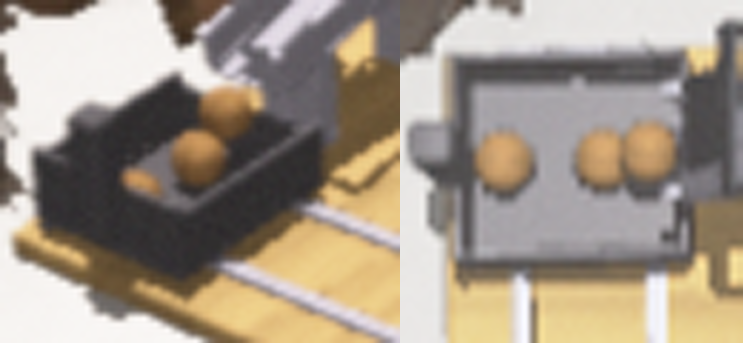

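View pics/w9.png

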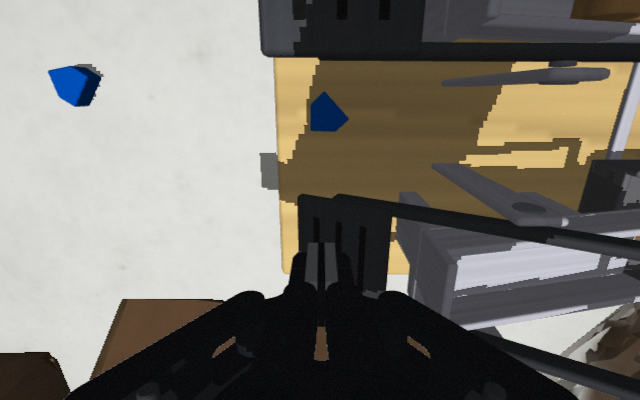

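Call:
{"op": "carry_out", "data": {"xyz": [[0, 0, 3], [0, 0, 5], [0, 0, 5], [0, 0, 5], [0, 0, 5], [0, 0, 5], [0, 0, 5], [0, 0, 5], [0, 0, 10], [0, 0, 20], [0, 0, 30], [0, 0, 30]], "roll": [0, 0, 0, 0, 0, 0, 0, 0, 0, 0, 0, 0]}}

```text
time: 13.7
tcp_pos: [603.5, -85.9, 218.7]
tool_rot: [-1.207, 1.21, 1.211]
contact_force: [1.3, -0.4, -0.2]
grip_width: 0.2
```

Call:
{"op": "carry_out", "data": {"xyz": [[-10, -20, 20], [-10, -35, 10], [-10, -35, 0], [-10, -35, 0], [-10, -35, 0], [-10, -35, 0], [-5, -20, 0], [0, 0, 0], [0, 0, 0]], "roll": [0, 0, 0, 0, 0, 0, 0, 0, 0]}}

```text
time: 14.6
tcp_pos: [539.1, -301.2, 248.0]
tool_rot: [-1.207, 1.209, 1.209]
contact_force: [0.5, -0.7, -0.0]
grip_width: 0.1
```

```bash
python3 - <<'E'
from h import *
import cv2
s=r.read_state(); print(s["time"],s["tcp_pos"],s["contact_force"])
a=r.camera("side");b=r.camera("top")
for n in("top","side"):
  for d in r.find_in(n,"marble_0")[:5]: print(n,d["confidence"],d["box"])
I=cv2.INTER_CUBIC
cv2.imwrite("pics/z10.png",cv2.hconcat([cv2.resize(a[150:290,230:370],(400,400),interpolation=I),cv2.resize(b[140:250,250:380],(400,400),interpolation=I)])[:,:,::-1])
cv2.imwrite("pics/z11.png",cv2.hconcat([cv2.resize(a[210:270,235:305],(400,343),interpolation=I),cv2.resize(b[155:205,255:305],(343,343),interpolation=I)])[:,:,::-1])
E
```

```text
14.6 [ 539.08444909 -301.20039822  248.04477164] [ 0.49177851 -0.72361138 -0.04903809]
top 0.53 [279.0, 171.2, 289.7, 181.6]
top 0.44 [289.6, 172.3, 293.8, 176.8]
side 0.53 [311.9, 185.7, 370.9, 232.8]
side 0.45 [261.7, 234.2, 273.0, 239.1]
side 0.17 [271.5, 175.6, 329.1, 217.6]
```

View pics/z10.png

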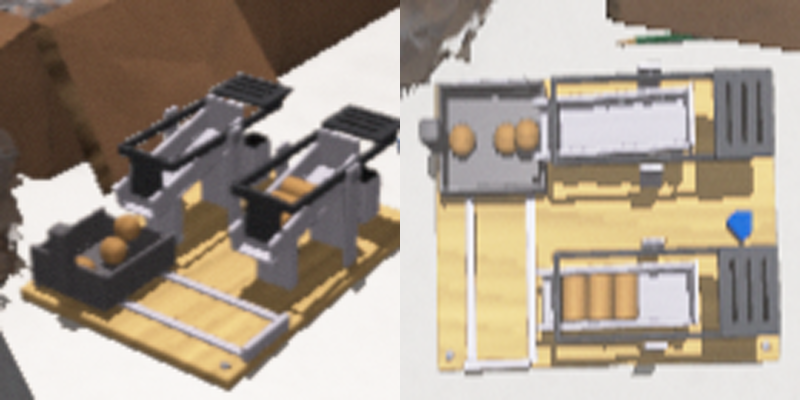

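View pics/z11.png

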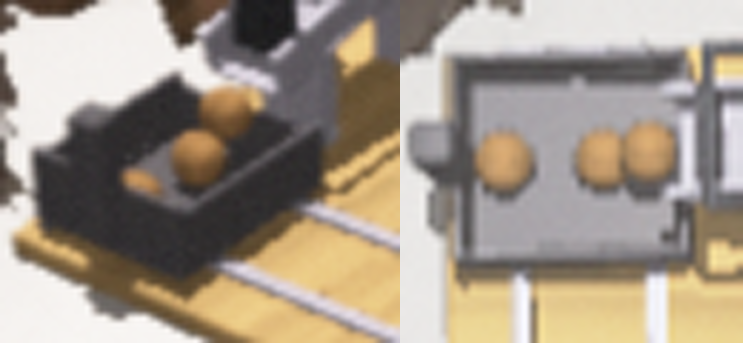

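The gate is shut and the robot is clear. All three marbles are at rest inside the tray's walls, and the rollers are still in their lane, so I'm handing in.

```bash
python3 - <<'E'
from bench import r
print(r.finish_job())
E
```

```text
the job is handed in; nothing more can be done
None
```

The job is handed in: the tray is on its end stop below the marbles' lane, all three marbles are in it, and the gate is shut again. One marble is not flat on the tray floor (see below).

- **Tray:** I pushed it by its tab with the closed fingertips. The force rose from about 2 N to 12 N at the end stop.
- **Paddle:** I pressed it down about 38 mm with 5–7 N. I held it for about 2.5 s until the lane was empty, then let it up slowly and backed the arm away.
- **Last pictures:**
  - The marbles' gate is shut and the lane is empty.
  - The three rollers are still in their lane.
  - The pencil and the game piece between the paddles looked unmoved. I did not check the other bystanders one by one.
  - The measured force was back near zero, with the arm well clear.

**Third marble:** it lies within the tray's walls but raised, leaning on the second marble at the uphill wall. Its centre is at about z = 46 mm, where a marble on the floor would be at 32 mm. It stayed still for over 4 s, both while the paddle was held and after the gate closed. I left it there rather than move the tray off its stop to shake it down.

The marble detector's readings were patchy at the end, so the count of three comes from the pictures and my own two-camera position estimates.

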